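# Crown the label-roll stack with the lifting bar

### The job

The spare label roll in the dispenser goes back on stock: push the rod of the lifting bar through its core, lift it out on the bar and lower it gently into the groove on top of the two rolls in the tray, squarely above them, so that the three make a steady pyramid. Then draw the bar out and lay it flat on the worktop. Leave the two lower rolls in the tray and do not knock over the mug.

Things in the scene. Friction and masses are not known exactly. Their poses are not given: they have to be found in the camera images.
- spare_roll: label roll to move: white paper on a brown cardboard core, 90 mm diameter, 80 mm wide, 40 mm bore clear through, about 0.2 kg. Origin at its centre; its own y is its axis (the bore). Lies level on the dispenser's rollers, axis along the dispenser's y, centre 65 mm above the worktop, bore open at both ends above the cheeks. It can turn about its axis, so its x and z point anywhere.
- dispenser: low grey steel roll dispenser, fixed for the episode, 132 mm (its x) by 104 mm (its y), cheeks 33 mm high at both y ends, tear bar 38 mm high along its -x edge. Origin at the centre of its underside on the worktop; z up; two rubber rollers run along its y and turn freely.
- stock_tray: grey sheet-steel tray, fixed, 200 mm (its x) by 94 mm (its y); end walls 51 mm high at both x ends, side lips 12 mm high. Origin at the centre of its underside on the worktop, z up, inner floor 4 mm above it. The groove for the spare roll runs along its y, above its origin; a roll resting there has its centre 125 to 127 mm above the tray's underside.
- stock_roll_a: roll of the same kind and size lying in the tray, axis along the tray's y, kept from rolling by low rubber strips; centre 50 mm above the tray's underside and 48 mm towards the tray's -x end. Origin at its centre, own y along its axis.
- stock_roll_b: the other roll in the tray, the same size, centre 50 mm above the tray's underside and 48 mm towards the tray's +x end. Origin at its centre, own y along its axis.
- lifting_bar: lifting bar, 0.18 kg, flat on the worktop: black handle 26 mm wide, 30 mm high, x = -45 to 47 mm, with a 34 mm wide guard at its front, and a 10 mm steel rod from there along the bar's +x to x = 168 mm. Origin on the rod's axis at the handle's middle, 15 mm above its flat underside; z up as it lies. Grip the handle's flat sides, across its y; the rod points roughly to world -y.
- bar_tip (a point): round tip of the lifting bar's rod, 168 mm along the bar's +x from its origin
- mug: orange mug, 81 mm across, 101 mm high, standing behind the work. Origin at the centre of its underside, z up.

How it is judged:
On the way, in this order (a step that is already met when the one before it is completed fails the run):
1. the spare roll is lifted clear of the dispenser, hanging on the bar's rod and not held by the fingers (z of spare_roll in the frame of dispenser above 0.09 m and contact force between lifting_bar and spare_roll above 0.3 N and contact force between the fingers and spare_roll below 0.3 N and contact force between dispenser and spare_roll below 0.05 N), for 0.3 s.
2. the roll rests on both stock rolls with the bar's rod still in its core (contact force between spare_roll and stock_roll_a above 0.2 N and contact force between spare_roll and stock_roll_b above 0.2 N and distance between bar_tip and spare_roll below 0.12 m), for 0.1 s.
At the end, for the whole second after the job is handed in: The spare roll lies still in the groove on both stock rolls, centre over 118 mm above the tray's underside, within 15 mm of the tray's middle along its y, axis within 0.12 rad of that y. Both stock rolls lie on the tray floor. The bar is out of the core, flat and still on the worktop (contact force between spare_roll and stock_roll_a above 0.2 N and contact force between spare_roll and stock_roll_b above 0.2 N and z of spare_roll in the frame of stock_tray above 0.118 m and y of spare_roll in the frame of stock_tray between -0.015 and 0.015 m and angle between the y axis of spare_roll and the y axis of stock_tray, either way round below 0.12 rad and z of each of stock_roll_a, stock_roll_b in the frame of stock_tray below 0.055 m and horizontal distance between each of stock_roll_a, stock_roll_b and stock_tray below 0.062 m and linear speed of each of spare_roll, lifting_bar below 0.02 m/s and height (world z) of lifting_bar below 0.022 m and height (world z) of bar_tip below 0.025 m and contact force between lifting_bar and spare_roll below 0.05 N); the robot touches nothing.
It fails at once if the roll is dropped or rammed onto a stock roll (more than 40 N) (contact force between spare_roll and stock_roll_a above 40 N or contact force between spare_roll and stock_roll_b above 40 N).
It fails at once if the mug is knocked over (angle between mug's own z axis and vertical above 0.5 rad).
It also fails if it takes over 61 s, if anything falls off the work surface, if the arm or the gripper's body presses on something with over 40 N, if the wrist force passes 120 N, or if a joint passes its speed limit or range.

### The arm

A 7-joint arm with a two-finger parallel gripper is mounted at the origin on a cart in front of the work surface, level with it; the furniture and walls round the work are solid. World frame = base frame: x ahead of the robot, y to its left, z up, the work surface at z = 0. Lengths are in m, angles in rad, forces in N, time in s.
With the tool pointing down it reaches from about 0.425 to 1.025 m from the base axis. Payload 9.4 kg.
Tool frame: the origin (TCP) lies midway between the tips of the shut fingers; the grasp point (between the pads) lies 19 mm behind it (bot.grip_point_offset is the distance from the TCP to the grasp point, in m); z points along the fingers, y is the line along which they close (so a half turn about z gives the same grasp; the last joint's range is limited). The gripper opens to 85 mm and grips with 20 to 120 N. Pads are 22 mm wide; open, the fingers measure 114 mm over their backs; the gripper's body (76 mm by 85 mm) begins 54 mm behind the grasp point. The pads swing forward as they close: fully open they stand 13 mm farther back than shut.
Start: joints at [-1.32, 0.599, -0.003, 1.599, 0.002, 0.943, -0.08], TCP at [0.233, 0.686, 0.231] pointing down, gripper open.
Joint ranges: [-2.57, 2.57], [-0.35, 1.97], [-1.29, 1.29], [0.11, 2.56], [-1.05, 4.19], [0.11, 1.86], [-2.63, 2.63]. Speed limits (rad/s): [2.22, 2.22, 3.01, 3.01, 3.14, 3.14, 3.14].

### API

Orientations are given as a unit quaternion [w, x, y, z].
In Python, from bench import status, eyes, bot, models gives the robot as it stands. The module is installed in compiled form; this text tells all that it offers.
- The arm moves only by the tool play_rows, never from a script. Its argument "moves" is a list of rows, each an object with "dp": the shift along the tool's x, y, z in mm, a list of three; "spin": the turn about the tool's z in rad; "gripper": the closure, from 0 (fully open) to 1 (shut). In form: [{"dp": [dx, dy, dz], "spin": spin, "gripper": gripper}, ...]. A call has exactly 5 rows; each row shifts and turns the commanded pose from where the row before left it, along the tool's axes as they then stand; what a row does not reach is not made up. A row lasts 1/10 s, in which the tool goes at most 50 mm and 8.59 degrees, less where a joint would pass 70% of its speed; a pose out of reach is approached as far as the arm can. A call with a gripper value outside its range is refused whole. The fingers move at their own pace and stop on an object; "newtons" is the grip in N (left out, the last holds). Time passes only in rows, so rows that do not move let the fingers close, or fill a call up. It gives the time, the measured TCP pose, the force, the opening and the grip force at its end, in the units of the state.
- status.get_state(): the state, without advancing time (a new reading comes with each control period).
- eyes.snapshot(name): name is "scene" or "side" or "wrist"; returns (picture, depth): 480x640x3 uint8, red, green, blue; 480x640 float32, m along the optical axis (not along the pixel's ray), 0 where there is no reading.
- eyes.camera_params(name): a dict with "intrinsics" (3x3 intrinsics, pixels), "rvec" (rotation vector, rad) and "tvec" (3), from world to camera coordinates, as OpenCV has them; the wrist camera has in their place "tool_from_camera" (4x4, takes a point from camera to tool coordinates, whose origin is the TCP and whose axes are the flange's). Camera axes: x right, y down, z forward; pixel columns grow to the right and rows downward; lengths in m; the calibration is good to about 2 mm. A picture is of the moment at which its call begins: read the wrist's pose just before it. camera_params takes no time and is no camera call.
- bot.hand_in(): hands the job in; it is judged then, once.
Trained networks look in the newest picture that a camera, given by its name, has taken for a name from the list of things; names that differ only in an ending like _2 or _b are one class to them, and where a whole thing is asked for, a point or a joint stands for the part that bears it (a point fixed in the world has none). Each returns a list of dicts, best first, with "p" (0 to 1); they miss things now and then, are a little off and sometimes report something else, mostly with a low value. They report only what shows in the picture. A call takes as long as a camera call.
- models.find_in(camera, target): "location" ([x, y, z] in m, in world coordinates, good to about 4 mm: the middle of the surface that is visible of it).
- models.landmark_of(camera, target): "location" ([x, y, z] in m, in world coordinates, good to about 4 mm: a listed point, or the origin of a listed thing).
The state is a dict: "t": time; "joint_pos": joint angles; "qvel": joint speeds; "joint_torque": joint torques, N m; "tool_pos": TCP position; "ee_rot": TCP orientation; "wrist_force": force on the tool from outside, world axes, zero at the start; "ft_torque": the same for the moment, N m; "width": finger opening in m; "gripper_force": force on a finger pad.
Only numpy, scipy, OpenCV 4.12 (cv2) and the standard library are available. Lean on these libraries where they do the work, as an engineer would, in place of code of your own. Each camera call takes 0.05 s, during which the arm holds its last target. There are 200 camera calls.

## Working session

There is one attempt and no reset: what is moved stays moved. The work goes in short steps, Python scripts to look and compute and a tool call to move; the robot and the scene stay as the last step left them, time stands still between calls to the robot, and variables do not carry over. Pictures are saved under pics/ and viewed, at most 10 in all, crops included, and the job is handed in when it is done.

Besides the shell and the picture viewer there is one more tool, called after "Emit:" in YAML: its name, and indented under it one key for each argument. play_rows: Moves the arm, as the interface text tells. Its arguments: {"type":"object","properties":{"moves":{"type":"array","items":{"type":"object","properties":{"dp":{"type":"array","items":{"type":"number"}},"spin":{"type":"number"},"gripper":{"type":"number"}}}},"newtons":{"type":"number"}},"required":["moves"]}

```bash
mkdir -p pics
python3 - <<'E'
from bench import status, eyes, bot, models
import cv2,numpy as np
s=status.get_state(); print(s['t'],s['tool_pos'],s['ee_rot'],s['width'],bot.grip_point_offset)
ims=[]
for c in ['scene','side']:
    p,d=eyes.snapshot(c); np.save(f'{c}_d.npy',d); cv2.imwrite(f'pics/{c}0.png',p[:,:,::-1]); 
    print(c,{k:np.round(v,3).tolist() for k,v in eyes.camera_params(c).items()})
    for n in ['spare_roll','dispenser','stock_tray','stock_roll_a','lifting_bar','bar_tip','mug']:
        print(n,[(round(r['p'],2),np.round(r['location'],3).tolist()) for r in models.landmark_of(c,n)[:4]])
print(status.get_state()['t'])
E
```

```text
0.0 [0.23328136 0.68593443 0.23038191] [-7.46065026e-05  1.63145474e-01  9.86601689e-01 -8.10491745e-04] 0.08540190314329552 0.0187
scene {'intrinsics': [[525.033, 0.0, 316.8], [0.0, 525.033, 243.111], [0.0, 0.0, 1.0]], 'rvec': [-0.005, 2.827, -1.368], 'tvec': [0.551, 0.051, 1.27]}
spare_roll [(0.74, [0.536, 0.065, 0.062])]
dispenser [(0.91, [0.539, 0.063, -0.006])]
stock_tray [(0.58, [0.53, -0.241, 0.003])]
stock_roll_a [(0.72, [0.481, -0.217, 0.05]), (0.71, [0.575, -0.256, 0.049])]
lifting_bar [(0.79, [0.479, 0.323, 0.015])]
bar_tip [(0.96, [0.523, 0.156, 0.016])]
mug [(0.64, [0.647, -0.008, 0.006])]
side {'intrinsics': [[488.892, 0.0, 316.531], [0.0, 488.892, 238.711], [0.0, 0.0, 1.0]], 'rvec': [0.263, -2.714, 1.331], 'tvec': [0.561, 0.117, 0.966]}
spare_roll [(0.64, [0.535, 0.063, 0.064]), (0.3, [0.646, -0.01, -0.0])]
dispenser [(0.68, [0.533, 0.063, -0.003]), (0.24, [0.482, 0.32, 0.017])]
stock_tray [(0.78, [0.531, -0.245, -0.004])]
stock_roll_a [(0.88, [0.575, -0.259, 0.046]), (0.58, [0.483, -0.221, 0.047])]
lifting_bar [(0.61, [0.485, 0.321, 0.016])]
bar_tip [(0.57, [0.528, 0.157, 0.014])]
mug [(0.7, [0.646, -0.008, 0.001])]
0.8
```

View pics/scene0.png

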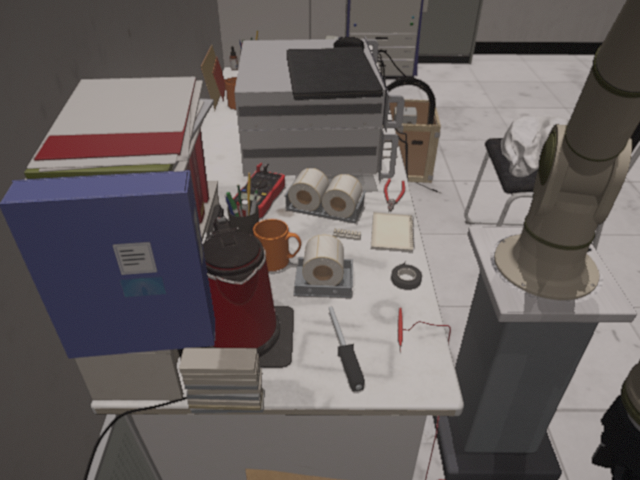

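View pics/side0.png

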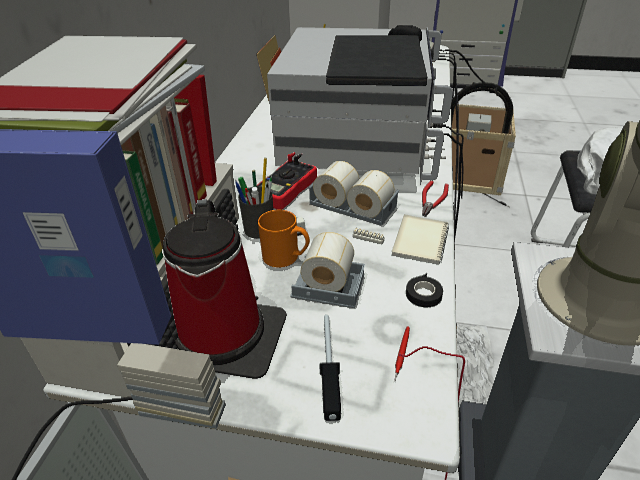

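Both views show the spare roll (scene ≈325,258), the tray rolls (≈307/342,190), the bar (handle ≈350,365, rod tip ≈332,310) and the mug (≈275,245). Now I'll refine the poses by fitting shapes to the depth.

```bash
cat > h.py <<'E'
import numpy as np,cv2
from bench import status, eyes, bot, models
from scipy.optimize import least_squares
def cloud(c,d):
    p=eyes.camera_params(c);K=np.array(p['intrinsics']);R=cv2.Rodrigues(np.array(p['rvec'],float))[0];t=np.array(p['tvec']).ravel()
    v,u=np.nonzero(d>0);z=d[v,u];P=np.c_[(u-K[0,2])/K[0,0]*z,(v-K[1,2])/K[1,1]*z,z]
    return (P-t)@R
def box(q,lo,hi):
    c=(np.array(lo)+hi)/2;e=np.abs(q-c)-(np.array(hi)-lo)/2
    return np.linalg.norm(np.maximum(e,0),axis=1)+np.minimum(e.max(1),0)
def cyl(r,a,R,h):
    e=np.c_[r-R,np.abs(a)-h];return np.linalg.norm(np.maximum(e,0),axis=1)+np.minimum(e.max(1),0)
def loc(P,x,y,z,yaw):
    c,s=np.cos(yaw),np.sin(yaw);d=P-[x,y,z]
    return np.c_[d[:,0]*c+d[:,1]*s,-d[:,0]*s+d[:,1]*c,d[:,2]]
def roll_res(p,P):  # own y axis
    q=loc(P,*p); r=np.hypot(q[:,0],q[:,2]); return np.where(r<.021,0,cyl(r,q[:,1],.045,.04))
def bar_res(p,P):
    q=loc(P,*p); b=np.minimum(box(q,[-.045,-.013,-.015],[.043,.013,.015]),box(q,[.041,-.017,-.015],[.047,.017,.015]))
    r=np.hypot(q[:,1],q[:,2]); return np.minimum(b,cyl(r,q[:,0]-.1055,.005,.0625))
def fit(f,p0,P,n=4):
    p=np.array(p0,float)
    for k in range(n):
        g=.02 if k==0 else .008
        Q=P[np.abs(f(p,P))<g]
        p=least_squares(f,p,args=(Q,),loss='soft_l1',f_scale=.002).x
    return p,len(Q),np.sqrt(np.mean(f(p,Q)**2))
E
python3 - <<'E'
from h import *
np.set_printoptions(precision=4,suppress=True)
C=[cloud(c,np.load(f'{c}_d.npy')) for c in('scene','side')]
for P in C+[np.vstack(C)]:
    tab=P[(np.abs(P[:,0]-.4)<.06)&(np.abs(P[:,1]-.15)<.1)&(abs(P[:,2])<.02)];print('table z',np.median(tab[:,2]))
    near=lambda c,r,z:P[(np.hypot(P[:,0]-c[0],P[:,1]-c[1])<r)&(P[:,2]>z)]
    print('spare',fit(roll_res,[.536,.064,.065,-.1],near([.536,.064],.08,.045)))
    print('A',fit(roll_res,[.482,-.219,.05,-.39],near([.482,-.219],.08,.03)))
    print('B',fit(roll_res,[.575,-.2575,.05,-.39],near([.575,-.2575],.08,.03)))
    print('bar',fit(bar_res,[.482,.322,.015,-1.31],near([.5,.26],.14,.006)))
E
```

```text
table z -0.002019995545162171
spare (array([ 0.5373,  0.0653,  0.0628, -0.0547]), 1550, np.float64(0.0012761101276043772))
A (array([ 0.4861, -0.2233,  0.048 , -0.3317]), 1115, np.float64(0.002406743669744189))
B (array([ 0.5759, -0.2546,  0.0476, -0.3074]), 1032, np.float64(0.0019947055019762924))
bar (array([ 0.4842,  0.3235,  0.0131, -1.3392]), 931, np.float64(0.0012411996102152279))
table z 0.00106392013155457
spare (array([ 0.5366,  0.0643,  0.0657, -0.057 ]), 2146, np.float64(0.0009651373107384432))
A (array([ 0.4851, -0.2245,  0.0512, -0.3311]), 1470, np.float64(0.0020415018878520135))
B (array([ 0.5753, -0.2564,  0.0509, -0.3172]), 1270, np.float64(0.0016699266910278252))
bar (array([ 0.4833,  0.3222,  0.0158, -1.3374]), 1278, np.float64(0.0010449571257679813))
table z 0.00022908158493963087
spare (array([ 0.5367,  0.0647,  0.0646, -0.0555]), 3684, np.float64(0.0014527577140115119))
A (array([ 0.4855, -0.224 ,  0.05  , -0.3289]), 2585, np.float64(0.002439569901442174))
B (array([ 0.5756, -0.2557,  0.0496, -0.3179]), 2300, np.float64(0.0020353176423076047))
bar (array([ 0.4838,  0.3229,  0.015 , -1.3404]), 2209, np.float64(0.0015153081905902531))
```

Emit:
play_rows:
  moves:
    - {"dp": [-36, -27, 0], "spin": 0, "gripper": 0}
    - {"dp": [-36, -27, 0], "spin": 0, "gripper": 0}
    - {"dp": [-36, -27, 0], "spin": 0, "gripper": 0}
    - {"dp": [-36, -27, 0], "spin": 0, "gripper": 0}
    - {"dp": [-36, -27, 0], "spin": 0, "gripper": 0}
  newtons: 110

```text
t: 1.3
tool_pos: [0.3613, 0.4991, 0.2315]
ee_rot: [0.0, 0.163, 0.987, 0.0]
wrist_force: [1.5, 0.8, 0.5]
width: 0.0857
gripper_force: 0.0
```

Emit:
play_rows:
  moves:
    - {"dp": [-36, -27, 0], "spin": 0, "gripper": 0}
    - {"dp": [-36, -27, 0], "spin": 0, "gripper": 0}
    - {"dp": [-36, -27, 0], "spin": 0, "gripper": 0}
    - {"dp": [-36, -27, 0], "spin": 0, "gripper": 0}
    - {"dp": [-36, -27, 0], "spin": 0, "gripper": 0}

```text
t: 1.8
tool_pos: [0.4883, 0.3133, 0.2316]
ee_rot: [0.0, 0.163, 0.987, 0.0]
wrist_force: [0.9, 0.8, -0.1]
width: 0.0853
gripper_force: 0.0
```

Emit:
play_rows:
  moves:
    - {"dp": [0, 0, 20], "spin": 0.145, "gripper": 0}
    - {"dp": [0, 0, 20], "spin": 0.145, "gripper": 0}
    - {"dp": [0, 0, 20], "spin": 0.145, "gripper": 0}
    - {"dp": [0, 0, 20], "spin": 0.145, "gripper": 0}
    - {"dp": [0, 0, 20], "spin": 0.145, "gripper": 0}

```text
t: 2.3
tool_pos: [0.4876, 0.3149, 0.1308]
ee_rot: [0.0, 0.505, 0.863, 0.0]
wrist_force: [-0.0, 0.9, -0.9]
width: 0.0855
gripper_force: 0.0
```

Emit:
play_rows:
  moves:
    - {"dp": [0, 0, 10], "spin": 0.145, "gripper": 0}
    - {"dp": [0, 0, 10], "spin": 0.145, "gripper": 0}
    - {"dp": [0, 0, 0], "spin": 0, "gripper": 0}
    - {"dp": [0, 0, 0], "spin": 0, "gripper": 0}
    - {"dp": [0, 0, 0], "spin": 0, "gripper": 0}

```text
t: 2.8
tool_pos: [0.4876, 0.3151, 0.1119]
ee_rot: [0.0, 0.621, 0.784, 0.0]
wrist_force: [0.8, 0.6, -0.1]
width: 0.0853
gripper_force: 0.0
```

Emit:
play_rows:
  moves:
    - {"dp": [0, -2, 30], "spin": 0, "gripper": 0}
    - {"dp": [0, 0, 30], "spin": 0, "gripper": 0}
    - {"dp": [0, 0, 25], "spin": 0, "gripper": 0}
    - {"dp": [0, 0, 16], "spin": 0, "gripper": 0}
    - {"dp": [0, 0, 5], "spin": 0, "gripper": 0}

```text
t: 3.3
tool_pos: [0.4852, 0.3141, 0.0043]
ee_rot: [-0.0, 0.621, 0.783, -0.001]
wrist_force: [-0.5, 0.3, 0.9]
width: 0.085
gripper_force: 0.0
```

Emit:
play_rows:
  moves:
    - {"dp": [0, 0, 0], "spin": 0, "gripper": 0.5}
    - {"dp": [0, 0, 0], "spin": 0, "gripper": 0.8}
    - {"dp": [0, 0, 0], "spin": 0, "gripper": 1}
    - {"dp": [0, 0, 0], "spin": 0, "gripper": 1}
    - {"dp": [0, 0, 0], "spin": 0, "gripper": 1}
  newtons: 110

```text
t: 3.8
tool_pos: [0.4858, 0.3148, 0.0065]
ee_rot: [0.0, 0.622, 0.783, 0.001]
wrist_force: [-0.9, -0.5, 10.4]
width: 0.024
gripper_force: 108.8
```

Emit:
play_rows:
  moves:
    - {"dp": [0, 0, 0], "spin": 0, "gripper": 1}
    - {"dp": [0, 0, 0], "spin": 0, "gripper": 1}
    - {"dp": [0, 0, 0], "spin": 0, "gripper": 1}
    - {"dp": [0, 0, 0], "spin": 0, "gripper": 1}
    - {"dp": [0, 0, 0], "spin": 0, "gripper": 1}

```text
t: 4.3
tool_pos: [0.4858, 0.3148, 0.0065]
ee_rot: [0.0, 0.622, 0.783, 0.001]
wrist_force: [-0.6, -0.6, 9.8]
width: 0.0237
gripper_force: 108.7
```

Emit:
play_rows:
  moves:
    - {"dp": [0, 0, -10], "spin": 0, "gripper": 1}
    - {"dp": [0, 0, -25], "spin": 0, "gripper": 1}
    - {"dp": [0, 0, -25], "spin": 0, "gripper": 1}
    - {"dp": [0, 0, -10], "spin": 0, "gripper": 1}
    - {"dp": [0, 0, 0], "spin": 0, "gripper": 1}

```text
t: 4.8
tool_pos: [0.486, 0.315, 0.0769]
ee_rot: [0.0, 0.622, 0.783, 0.001]
wrist_force: [-0.2, 0.4, -1.7]
width: 0.0239
gripper_force: 108.1
```

```bash
cat >> h.py <<'E'
def bar_res2(p,P): # x,y,z,yaw,pitch(up +), rod only
    q=loc(P,*p[:4]);c,s=np.cos(p[4]),np.sin(p[4]);a=q[:,0]*c+q[:,2]*s;h=-q[:,0]*s+q[:,2]*c
    return cyl(np.hypot(q[:,1],h),a-.1055,.005,.0625)
E
python3 - <<'E'
from h import *
np.set_printoptions(precision=4,suppress=True)
s=status.get_state();print(s['tool_pos'],s['ee_rot'])
for c in('scene','side'):
    p,d=eyes.snapshot(c);cv2.imwrite(f'pics/{c}1.png',p[:,:,::-1]);P=cloud(c,d)
    t=s['tool_pos'];D=np.array([.229,-.973]);q=(P[:,:2]-t[:2]);a=q@D;b=q@[.973,.229]
    Q=P[(a>.045)&(a<.19)&(abs(b)<.025)&(abs(P[:,2]-t[2]-.0085)<.035)]
    print(c,fit(bar_res2,[t[0]-.002,t[1]+.008,t[2]+.0085,-1.34,0],Q),[(round(r['p'],2),np.round(r['location'],4)) for r in models.landmark_of(c,'bar_tip')[:2]])
    for y0,y1 in((.1,.15),(.15,.2),(.2,.25),(.25,.3),(.3,.35),(.35,.4)):
        K=P[(P[:,1]>y0)&(P[:,1]<y1)&(P[:,0]>.555)&(P[:,0]<.8)]
        print(y0,[np.round(K[(K[:,2]>z)&(K[:,2]<.5)][:,0].min(initial=9),3) for z in (.01,.03,.1,.15,.2)],K[:,2].max())
E
```

```text
[0.486  0.315  0.0769] [0.0004 0.622  0.7831 0.0014]
scene (array([ 0.5045,  0.2354,  0.0889, -1.3264, -0.0963]), 38, np.float64(0.000993800112623566)) [(0.88, array([0.5196, 0.1555, 0.0864]))]
0.1 [np.float64(0.557), np.float64(0.557), np.float64(0.557), np.float64(0.724), np.float64(0.724)] 0.4748345790580425
0.15 [np.float64(0.634), np.float64(0.66), np.float64(0.66), np.float64(0.66), np.float64(0.66)] 0.47294491793281696
0.2 [np.float64(0.627), np.float64(0.628), np.float64(0.638), np.float64(0.641), np.float64(0.646)] 0.47112735209890716
0.25 [np.float64(0.629), np.float64(0.63), np.float64(0.641), np.float64(0.644), np.float64(0.649)] 0.4690629361181703
0.3 [np.float64(0.663), np.float64(0.666), np.float64(0.668), np.float64(0.668), np.float64(0.668)] 0.46884053224815336
0.35 [np.float64(0.648), np.float64(0.649), np.float64(0.653), np.float64(0.721), np.float64(0.721)] 0.45514348891863954
side (array([ 0.484 ,  0.323 ,  0.0854, -1.34  ,  0.    ]), 0, np.float64(nan)) []
0.1 [np.float64(0.579), np.float64(0.579), np.float64(0.721), np.float64(0.721), np.float64(0.721)] 0.47722160973122113
0.15 [np.float64(0.603), np.float64(0.635), np.float64(0.656), np.float64(0.656), np.float64(0.656)] 0.4747777098766746
0.2 [np.float64(0.604), np.float64(0.626), np.float64(0.636), np.float64(0.64), np.float64(0.645)] 0.4724508782444407
0.25 [np.float64(0.603), np.float64(0.63), np.float64(0.639), np.float64(0.643), np.float64(0.647)] 0.4706363983586561
0.3 [np.float64(0.607), np.float64(0.66), np.float64(0.666), np.float64(0.666), np.float64(0.666)] 0.4702067417984606
0.35 [np.float64(0.646), np.float64(0.647), np.float64(0.651), np.float64(0.72), np.float64(0.72)] 0.4571693328711828
  return _methods._mean(a, axis=axis, dtype=dtype,
  ret = ret.dtype.type(ret / rcount)
```

Emit:
play_rows:
  moves:
    - {"dp": [0, 0, 0], "spin": 0.143, "gripper": 1}
    - {"dp": [0, 0, 0], "spin": 0.143, "gripper": 1}
    - {"dp": [0, 22, 6], "spin": 0, "gripper": 1}
    - {"dp": [0, 22, 6], "spin": 0, "gripper": 1}
    - {"dp": [0, 20, 7], "spin": 0, "gripper": 1}

```text
t: 5.5
tool_pos: [0.5498, 0.3105, 0.055]
ee_rot: [0.0, 0.727, 0.686, -0.001]
wrist_force: [0.1, -0.2, -1.8]
width: 0.024
gripper_force: 108.2
```

Emit:
play_rows:
  moves:
    - {"dp": [-10, 0, 0], "spin": 0, "gripper": 1}
    - {"dp": [-15, 0, 0], "spin": 0, "gripper": 1}
    - {"dp": [-2, 0, 0], "spin": 0, "gripper": 1}
    - {"dp": [0, 0, 0], "spin": 0, "gripper": 1}
    - {"dp": [0, 0, 0], "spin": 0, "gripper": 1}

```text
t: 6.0
tool_pos: [0.5474, 0.2842, 0.0565]
ee_rot: [-0.0, 0.727, 0.686, 0.0]
wrist_force: [-0.4, -0.6, -1.4]
width: 0.0238
gripper_force: 108.3
```

```bash
cat > rod.py <<'E'
from h import *
import sys
np.set_printoptions(precision=4,suppress=True)
s=status.get_state();R=__import__('scipy.spatial.transform',fromlist=['Rotation']).Rotation.from_quat(s['ee_rot'],scalar_first=True).as_matrix()
print(s['t'],s['tool_pos'],R[:,0]);t=s['tool_pos'];D=-R[:2,0]/np.linalg.norm(R[:2,0]);yaw=np.arctan2(D[1],D[0])
for c in('scene','side'):
    p,d=eyes.snapshot(c);cv2.imwrite(f'pics/{c}_{sys.argv[1]}.png',p[:,:,::-1])
    print(c,'tip',[(round(r['p'],2),np.round(r['location'],4)) for r in models.landmark_of(c,'bar_tip')[:2]],'exp',t+np.r_[D*.1597,.0085])
    print('roll',[(round(r['p'],2),np.round(r['location'],4)) for r in models.landmark_of(c,'spare_roll')[:3]])
    P=cloud(c,d);q=(P[:,:2]-t[:2]);a=q@D;b=q@[-D[1],D[0]]
    Q=P[(a>.045)&(a<.165)&(abs(b)<.015)&(abs(P[:,2]-t[2]-.0085)<.025)]
    if len(Q)>20: print(fit(bar_res2,[*(t[:2]-.0083*D),t[2]+.0085,yaw,0],Q))
E
python3 rod.py 2; python3 -c "
import cv2,numpy as np
a=cv2.imread('pics/scene_2.png')[180:400,230:470];b=cv2.imread('pics/side_2.png')[180:400,230:470]
cv2.imwrite('pics/c2.png',cv2.resize(np.hstack([a,b]),None,fx=1.66,fy=1.66))"
```

```text
6.0 [0.5474 0.2842 0.0565] [0.0576 0.9983 0.0006]
scene tip [] exp [0.5382 0.1248 0.065 ]
roll []
side tip [(0.93, array([0.5407, 0.1257, 0.0684]))] exp [0.5382 0.1248 0.065 ]
roll [(0.82, array([0.5383, 0.0629, 0.0647])), (0.71, array([ 0.5788, -0.2599,  0.0466])), (0.7, array([ 0.4817, -0.2212,  0.0528]))]
(array([ 0.5493,  0.2952,  0.0659, -1.6367,  0.0006]), 49, np.float64(0.0009460116510205331))
```

View pics/c2.png

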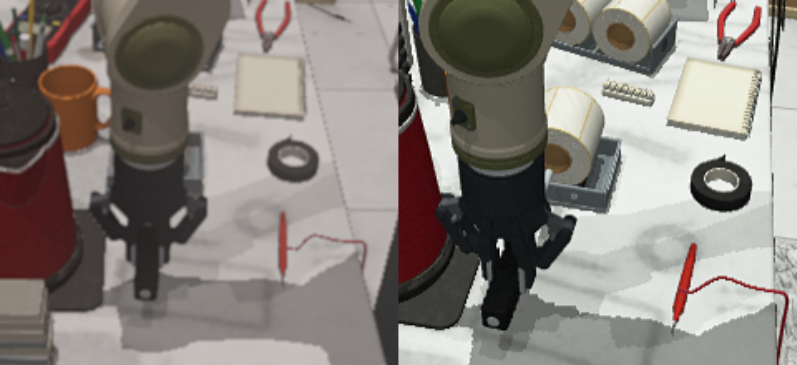

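The scene view is blocked by the gripper. In the side view the rod points at the bore (roll ≈575,160 in the crop), in line with the fit. Inserting now.

Emit:
play_rows:
  moves:
    - {"dp": [-10, 2, 0], "spin": 0, "gripper": 1}
    - {"dp": [-15, 0, 0], "spin": 0, "gripper": 1}
    - {"dp": [-15, 0, 0], "spin": 0, "gripper": 1}
    - {"dp": [-15, 0, 0], "spin": 0, "gripper": 1}
    - {"dp": [-15, 0, 0], "spin": 0, "gripper": 1}

```text
t: 6.8
tool_pos: [0.5455, 0.2117, 0.0564]
ee_rot: [0.0, 0.728, 0.686, -0.0]
wrist_force: [0.2, -1.3, -2.1]
width: 0.0239
gripper_force: 108.3
```

Emit:
play_rows:
  moves:
    - {"dp": [-15, 0, 0], "spin": 0, "gripper": 1}
    - {"dp": [-15, 0, 0], "spin": 0, "gripper": 1}
    - {"dp": [-12, 0, 0], "spin": 0, "gripper": 1}
    - {"dp": [-4, 0, 0], "spin": 0, "gripper": 1}
    - {"dp": [0, 0, 0], "spin": 0, "gripper": 1}

```text
t: 7.3
tool_pos: [0.5431, 0.1672, 0.0564]
ee_rot: [-0.0, 0.728, 0.686, 0.0]
wrist_force: [0.3, 0.1, -2.9]
width: 0.024
gripper_force: 108.3
```

```bash
python3 rod.py 3; python3 -c "
import cv2,numpy as np
a=cv2.imread('pics/scene_3.png')[180:400,230:470];b=cv2.imread('pics/side_3.png')[180:400,230:470]
cv2.imwrite('pics/c3.png',cv2.resize(np.hstack([a,b]),None,fx=1.66,fy=1.66))"
```

```text
7.3 [0.5431 0.1672 0.0564] [0.059  0.9983 0.0001]
scene tip [] exp [0.5337 0.0077 0.0649]
roll [(0.62, array([0.5349, 0.0642, 0.0651]))]
(array([ 0.5038,  0.2258,  0.1205, -1.2578, -0.4571]), 26, np.float64(0.0011748288403975028))
side tip [] exp [0.5337 0.0077 0.0649]
roll [(0.57, array([0.5363, 0.0643, 0.0637]))]
(array([ 0.5197,  0.1396,  0.0592, -1.3801, -0.124 ]), 28, np.float64(0.0008311404136927464))
```

View pics/c3.png

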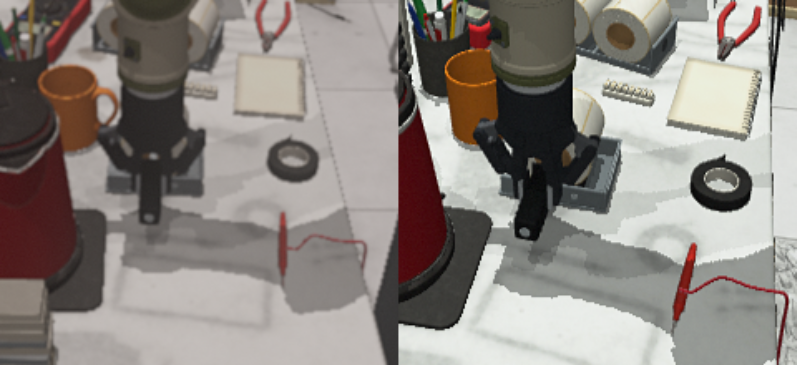

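The rod is in the bore and the roll is undisturbed (roll seen behind the gripper, side crop ≈590,120). Lifting.

Emit:
play_rows:
  moves:
    - {"dp": [0, 0, -7], "spin": 0, "gripper": 1}
    - {"dp": [0, 0, -5], "spin": 0, "gripper": 1}
    - {"dp": [0, 0, -4], "spin": 0, "gripper": 1}
    - {"dp": [0, 0, -5], "spin": 0, "gripper": 1}
    - {"dp": [0, 0, -8], "spin": 0, "gripper": 1}

```text
t: 8.1
tool_pos: [0.5427, 0.1678, 0.0855]
ee_rot: [-0.0, 0.727, 0.686, -0.0]
wrist_force: [0.1, 0.1, -4.4]
width: 0.0238
gripper_force: 108.2
```

Emit:
play_rows:
  moves:
    - {"dp": [0, 0, -12], "spin": 0, "gripper": 1}
    - {"dp": [0, 0, -18], "spin": 0, "gripper": 1}
    - {"dp": [0, 0, -22], "spin": 0, "gripper": 1}
    - {"dp": [0, 0, -22], "spin": 0, "gripper": 1}
    - {"dp": [0, 0, -14], "spin": 0, "gripper": 1}

```text
t: 8.6
tool_pos: [0.5433, 0.1678, 0.1756]
ee_rot: [0.0, 0.727, 0.686, 0.001]
wrist_force: [0.1, 0.6, -4.7]
width: 0.024
gripper_force: 108.3
```

Emit:
play_rows:
  moves:
    - {"dp": [0, 0, -8], "spin": 0, "gripper": 1}
    - {"dp": [0, 0, 0], "spin": 0, "gripper": 1}
    - {"dp": [0, 0, 0], "spin": 0, "gripper": 1}
    - {"dp": [0, 0, 0], "spin": 0, "gripper": 1}
    - {"dp": [0, 0, 0], "spin": 0, "gripper": 1}

```text
t: 9.1
tool_pos: [0.5426, 0.1677, 0.1805]
ee_rot: [-0.0, 0.727, 0.686, -0.001]
wrist_force: [0.4, -0.3, -4.7]
width: 0.024
gripper_force: 108.3
```

```bash
python3 rod.py 4; python3 -c "
import cv2,numpy as np
a=cv2.imread('pics/scene_4.png')[120:340,210:450];b=cv2.imread('pics/side_4.png')[120:340,230:470]
cv2.imwrite('pics/c4.png',cv2.resize(np.hstack([a,b]),None,fx=1.66,fy=1.66))"
```

```text
9.1 [0.5426 0.1677 0.1805] [ 0.058   0.9983 -0.0007]
scene tip [] exp [0.5334 0.0082 0.189 ]
roll [(0.55, array([0.5358, 0.0648, 0.1707]))]
(array([ 0.4043,  0.176 ,  0.2141, -0.4702, -0.1407]), 51, np.float64(0.0019085390165114798))
side tip [] exp [0.5334 0.0082 0.189 ]
roll [(0.93, array([0.5372, 0.0629, 0.1743])), (0.58, array([ 0.5374,  0.0647, -0.0041]))]
(array([ 0.592 ,  0.1119,  0.1768, -2.978 ,  0.383 ]), 25, np.float64(0.0020820377553123224))
```

View pics/c4.png

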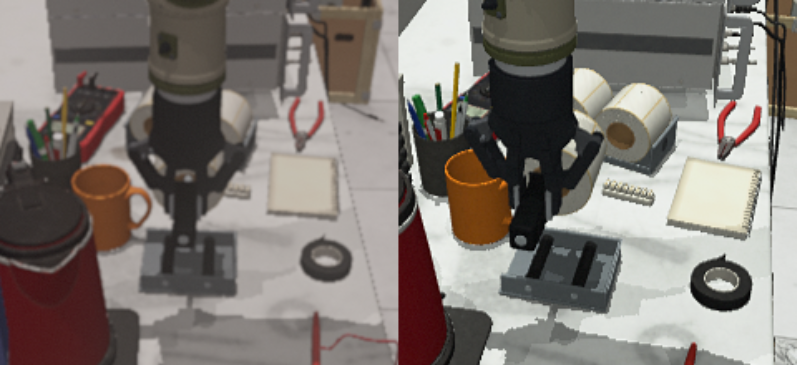

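The roll hangs on the rod (side crop ≈585,165) and the dispenser is empty. Next I check the clearance to the copier.

Run:
```python
from h import *
for c in('scene','side'):
    P=cloud(c,np.load(f'{c}_d.npy'))
    for x in (.4,.45,.5,.55,.6):
        K=P[(P[:,0]>x)&(P[:,0]<x+.05)&(P[:,1]<-.3)&(P[:,2]>.1)&(P[:,2]<.5)&(P[:,1]>-1)]; print(c,x,K[:,1].max(initial=-9).round(3))
```

```text
scene 0.4 -0.334
scene 0.45 -0.33
scene 0.5 -0.324
scene 0.55 -0.319
scene 0.6 -0.319
side 0.4 -0.336
side 0.45 -0.331
side 0.5 -0.325
side 0.55 -0.318
side 0.6 -0.321
```

Emit:
play_rows:
  moves:
    - {"dp": [-10, 1, 0], "spin": 0, "gripper": 1}
    - {"dp": [-18, 2, 0], "spin": 0, "gripper": 1}
    - {"dp": [-25, 3, 0], "spin": 0, "gripper": 1}
    - {"dp": [-30, 4, 0], "spin": 0, "gripper": 1}
    - {"dp": [-30, 4, 0], "spin": 0, "gripper": 1}

```text
t: 9.9
tool_pos: [0.5503, 0.0525, 0.1814]
ee_rot: [0.0, 0.727, 0.686, -0.0]
wrist_force: [0.2, -0.7, -4.5]
width: 0.024
gripper_force: 108.3
```

Emit:
play_rows:
  moves:
    - {"dp": [-20, 4, 0], "spin": 0, "gripper": 1}
    - {"dp": [-10, 0, 0], "spin": 0.09, "gripper": 1}
    - {"dp": [0, 0, 0], "spin": 0.09, "gripper": 1}
    - {"dp": [0, 0, 0], "spin": 0.09, "gripper": 1}
    - {"dp": [-10, 6, 0], "spin": 0, "gripper": 1}

```text
t: 10.4
tool_pos: [0.5547, 0.013, 0.1811]
ee_rot: [-0.0, 0.813, 0.582, -0.0]
wrist_force: [0.4, -0.2, -4.4]
width: 0.0243
gripper_force: 108.4
```

Emit:
play_rows:
  moves:
    - {"dp": [-20, 9, 0], "spin": 0, "gripper": 1}
    - {"dp": [-25, 11, 0], "spin": 0, "gripper": 1}
    - {"dp": [-25, 11, 0], "spin": 0, "gripper": 1}
    - {"dp": [-25, 9, 0], "spin": 0, "gripper": 1}
    - {"dp": [-20, 8, 0], "spin": 0, "gripper": 1}

```text
t: 10.9
tool_pos: [0.5631, -0.1149, 0.1815]
ee_rot: [0.0, 0.813, 0.583, -0.0]
wrist_force: [0.3, -0.1, -5.6]
width: 0.0242
gripper_force: 108.4
```

Emit:
play_rows:
  moves:
    - {"dp": [-10, 5, 0], "spin": 0, "gripper": 1}
    - {"dp": [0, 0, 0], "spin": 0, "gripper": 1}
    - {"dp": [0, 0, 0], "spin": 0, "gripper": 1}
    - {"dp": [0, 0, 0], "spin": 0, "gripper": 1}
    - {"dp": [0, 0, 0], "spin": 0, "gripper": 1}

```text
t: 11.4
tool_pos: [0.5651, -0.1215, 0.1812]
ee_rot: [-0.0, 0.812, 0.583, 0.0]
wrist_force: [-0.1, -0.3, -4.4]
width: 0.024
gripper_force: 108.4
```

```bash
cat > roll.py <<'E'
from h import *
import sys
np.set_printoptions(precision=4,suppress=True)
s=status.get_state();print(s['t'],s['tool_pos'],s['ee_rot'],s['wrist_force'])
t=s['tool_pos'];w=s['ee_rot'];an=2*np.arctan2(w[2],w[1]);T=np.array([np.cos(an),np.sin(an)]);g=t[:2]-.104*T
z0=float(sys.argv[2]);C=[]
def near(P,c,r,z,z1):return P[(np.hypot(P[:,0]-c[0],P[:,1]-c[1])<r)&(P[:,2]>z)&(P[:,2]<z1)&((P[:,:2]-t[:2])@T<-.052)]
for c in('scene','side','both'):
    if c=='both':P=np.vstack(C)
    else:
        p,d=eyes.snapshot(c);cv2.imwrite(f'pics/{c}_{sys.argv[1]}.png',p[:,:,::-1]);P=cloud(c,d);C.append(P)
    print(c,'angle',an,'guess',g)
    for n,ce,z,y in(('S',g,z0,an-np.pi/2),('A',[.4855,-.224],.05,-.33),('B',[.5756,-.2557],.05,-.33)):
        try: print(n,fit(roll_res,[*ce,z,y],near(P,ce,.07,z-.03,z+.06)))
        except Exception as e: print(n,e)
E
python3 roll.py 5 .175;  python3 -c "
import cv2,numpy as np
a=cv2.imread('pics/scene_5.png')[80:300,210:450];b=cv2.imread('pics/side_5.png')[80:300,230:470]
cv2.imwrite('pics/c5.png',cv2.resize(np.hstack([a,b]),None,fx=1.66,fy=1.66))"
```

```text
11.4 [ 0.5651 -0.1215  0.1812] [-0.0003  0.8124  0.583   0.0001] [-0.1106 -0.2802 -4.3981]
scene angle 1.2449156606949496 guess [ 0.5318 -0.22  ]
S (array([ 0.5319, -0.2192,  0.1697, -0.3304]), 573, np.float64(0.0017428171444429318))
A (array([ 0.4859, -0.2236,  0.0474, -0.331 ]), 1246, np.float64(0.002335774619154719))
B (array([ 0.576 , -0.2553,  0.0474, -0.3097]), 839, np.float64(0.0020916754939885223))
side angle 1.2449156606949496 guess [ 0.5318 -0.22  ]
S (array([ 0.5328, -0.2206,  0.1743, -0.3259]), 997, np.float64(0.0011982424905011705))
A (array([ 0.4855, -0.224 ,  0.05  , -0.33  ]), 1571, np.float64(0.0020518782464616706))
B (array([ 0.5754, -0.2559,  0.0503, -0.33  ]), 1086, np.float64(0.001814265872201627))
both angle 1.2449156606949496 guess [ 0.5318 -0.22  ]
S (array([ 0.5328, -0.2201,  0.1736, -0.3263]), 1547, np.float64(0.0015984236455296264))
A (array([ 0.4854, -0.2242,  0.05  , -0.3248]), 2764, np.float64(0.0023740968171888496))
B (array([ 0.5757, -0.2559,  0.05  , -0.3162]), 1866, np.float64(0.002079928134475772))
```

View pics/c5.png

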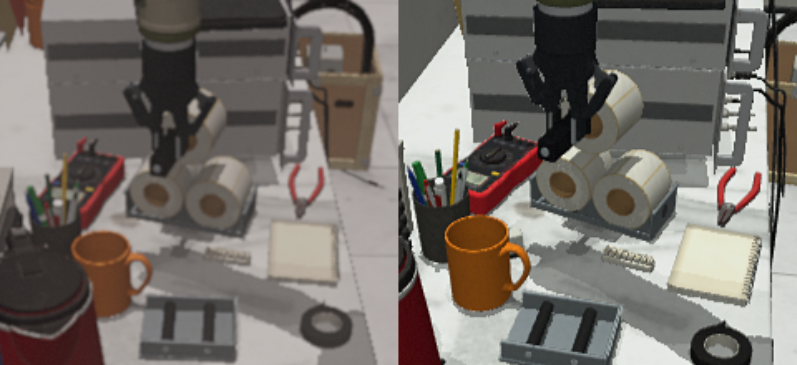

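The roll hangs above and just short of the tray (side crop ≈610,110), square with the rolls below. It needs 20 mm more along the bar and 4 mm sideways, then it can be lowered.

Emit:
play_rows:
  moves:
    - {"dp": [-6, 2, 0], "spin": 0, "gripper": 1}
    - {"dp": [-8, 2, 0], "spin": 0, "gripper": 1}
    - {"dp": [-6, 0, 3], "spin": 0, "gripper": 1}
    - {"dp": [0, 0, 7], "spin": 0, "gripper": 1}
    - {"dp": [0, 0, 10], "spin": 0, "gripper": 1}

```text
t: 12.0
tool_pos: [0.5624, -0.1434, 0.1609]
ee_rot: [0.0, 0.813, 0.582, 0.0]
wrist_force: [0.4, -0.0, -5.0]
width: 0.024
gripper_force: 108.4
```

Emit:
play_rows:
  moves:
    - {"dp": [0, 0, 10], "spin": 0, "gripper": 1}
    - {"dp": [0, 0, 5], "spin": 0, "gripper": 1}
    - {"dp": [0, 0, 2], "spin": 0, "gripper": 1}
    - {"dp": [0, 0, 2], "spin": 0, "gripper": 1}
    - {"dp": [0, 0, 2], "spin": 0, "gripper": 1}

```text
t: 12.5
tool_pos: [0.5626, -0.143, 0.1403]
ee_rot: [0.0, 0.813, 0.582, 0.0]
wrist_force: [-0.0, 0.7, -4.9]
width: 0.0238
gripper_force: 108.4
```

```bash
python3 roll.py 6 .135
```

```text
12.5 [ 0.5626 -0.143   0.1403] [0.0001 0.813  0.5823 0.0001] [-0.0367  0.6874 -4.9332]
scene angle 1.2430001211945831 guess [ 0.5291 -0.2414]
S (array([ 0.5303, -0.2405,  0.1305, -0.3285]), 514, np.float64(0.0017057381978335842))
A (array([ 0.4859, -0.2238,  0.0475, -0.3409]), 1174, np.float64(0.0023503360665725905))
B (array([ 0.5762, -0.2553,  0.0468, -0.307 ]), 619, np.float64(0.0022534519005347068))
side angle 1.2430001211945831 guess [ 0.5291 -0.2414]
S (array([ 0.5297, -0.2417,  0.1333, -0.3246]), 915, np.float64(0.0013569386845365436))
A (array([ 0.4855, -0.224 ,  0.0501, -0.33  ]), 1555, np.float64(0.002121676078495263))
B (array([ 0.5756, -0.2563,  0.05  , -0.3184]), 623, np.float64(0.0019652500540799684))
both angle 1.2430001211945831 guess [ 0.5291 -0.2414]
S (array([ 0.5301, -0.2412,  0.1327, -0.3259]), 1420, np.float64(0.001671785946466258))
A (array([ 0.4855, -0.224 ,  0.05  , -0.33  ]), 2682, np.float64(0.002436012077147235))
B (array([ 0.5757, -0.2558,  0.0485, -0.3137]), 1224, np.float64(0.002181921482099659))
```

Emit:
play_rows:
  moves:
    - {"dp": [0, 0, 2], "spin": 0, "gripper": 1}
    - {"dp": [0, 0, 2], "spin": 0, "gripper": 1}
    - {"dp": [0, 0, 2], "spin": 0, "gripper": 1}
    - {"dp": [0, 0, 2], "spin": 0, "gripper": 1}
    - {"dp": [0, 0, 1], "spin": 0, "gripper": 1}

```text
t: 13.1
tool_pos: [0.5626, -0.1431, 0.1313]
ee_rot: [0.0, 0.813, 0.582, 0.0]
wrist_force: [-0.5, -0.1, -2.0]
width: 0.0241
gripper_force: 108.7
```

Emit:
play_rows:
  moves:
    - {"dp": [0, 0, 1], "spin": 0, "gripper": 1}
    - {"dp": [0, 0, 2], "spin": 0, "gripper": 1}
    - {"dp": [0, 0, 2], "spin": 0, "gripper": 1}
    - {"dp": [0, 0, 2], "spin": 0, "gripper": 1}
    - {"dp": [0, 0, 2], "spin": 0, "gripper": 1}

```text
t: 13.6
tool_pos: [0.5624, -0.143, 0.1221]
ee_rot: [-0.0, 0.813, 0.582, -0.0]
wrist_force: [0.1, 0.8, -2.1]
width: 0.0239
gripper_force: 108.7
```

Emit:
play_rows:
  moves:
    - {"dp": [0, 0, 1], "spin": 0, "gripper": 1}
    - {"dp": [0, 0, 0], "spin": 0, "gripper": 1}
    - {"dp": [0, 0, 0], "spin": 0, "gripper": 1}
    - {"dp": [0, 0, 0], "spin": 0, "gripper": 1}
    - {"dp": [0, 0, 0], "spin": 0, "gripper": 1}

```text
t: 14.1
tool_pos: [0.5624, -0.143, 0.1214]
ee_rot: [0.0, 0.813, 0.582, 0.0]
wrist_force: [0.9, -0.1, -2.1]
width: 0.024
gripper_force: 108.7
```

```bash
python3 roll.py 7 .126|grep -v '[AB] ('; python3 -c "
import cv2,numpy as np
a=cv2.imread('pics/scene_7.png')[80:300,210:450];b=cv2.imread('pics/side_7.png')[80:300,230:470]
cv2.imwrite('pics/c7.png',cv2.resize(np.hstack([a,b]),None,fx=1.66,fy=1.66))"
```

```text
14.1 [ 0.5624 -0.143   0.1214] [0.0001 0.8131 0.5822 0.0001] [ 0.905  -0.1064 -2.1267]
scene angle 1.2427557585317166 guess [ 0.5289 -0.2415]
S (array([ 0.5301, -0.2403,  0.1238, -0.318 ]), 509, np.float64(0.001665171004266908))
side angle 1.2427557585317166 guess [ 0.5289 -0.2415]
S (array([ 0.5292, -0.2416,  0.1267, -0.3122]), 928, np.float64(0.001524796459774366))
both angle 1.2427557585317166 guess [ 0.5289 -0.2415]
S (array([ 0.5295, -0.241 ,  0.126 , -0.3161]), 1439, np.float64(0.0018195480849747209))
```

View pics/c7.png

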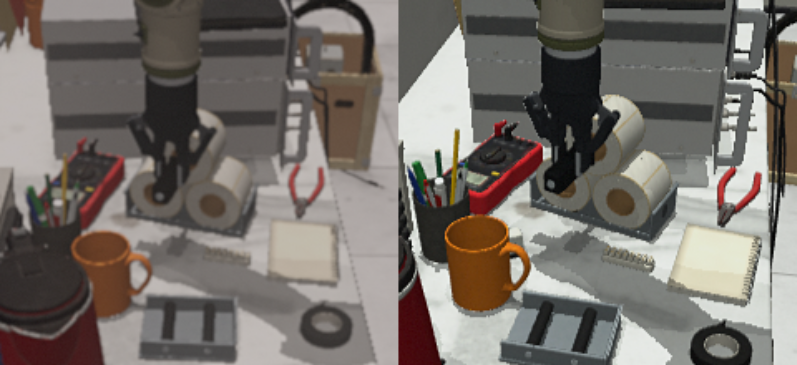

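The roll sits at z≈126 mm in the groove, and the wrist force is back to the weight of the bar alone. The mug (side crop ≈480,260) is clear of the path. Withdrawing.

Emit:
play_rows:
  moves:
    - {"dp": [0, 0, -3], "spin": 0, "gripper": 1}
    - {"dp": [5, 0, 0], "spin": 0, "gripper": 1}
    - {"dp": [10, 0, 0], "spin": 0, "gripper": 1}
    - {"dp": [15, 0, 0], "spin": 0, "gripper": 1}
    - {"dp": [15, 0, 0], "spin": 0, "gripper": 1}

```text
t: 14.7
tool_pos: [0.5774, -0.0986, 0.1243]
ee_rot: [-0.0, 0.813, 0.582, 0.0]
wrist_force: [-0.8, 0.5, -1.6]
width: 0.0239
gripper_force: 108.7
```

Emit:
play_rows:
  moves:
    - {"dp": [15, 0, 0], "spin": 0, "gripper": 1}
    - {"dp": [15, 0, 0], "spin": 0, "gripper": 1}
    - {"dp": [15, 0, 0], "spin": 0, "gripper": 1}
    - {"dp": [15, 0, 0], "spin": 0, "gripper": 1}
    - {"dp": [8, 0, 0], "spin": 0, "gripper": 1}

```text
t: 15.2
tool_pos: [0.5994, -0.0339, 0.1242]
ee_rot: [-0.0, 0.813, 0.583, 0.0]
wrist_force: [-0.4, 0.3, -1.3]
width: 0.0236
gripper_force: 108.7
```

Emit:
play_rows:
  moves:
    - {"dp": [0, 0, -10], "spin": 0, "gripper": 1}
    - {"dp": [0, 0, -25], "spin": 0, "gripper": 1}
    - {"dp": [0, 0, -35], "spin": 0, "gripper": 1}
    - {"dp": [0, 0, -30], "spin": 0, "gripper": 1}
    - {"dp": [0, 0, 0], "spin": 0, "gripper": 1}

```text
t: 15.7
tool_pos: [0.6006, -0.0377, 0.2289]
ee_rot: [0.002, 0.814, 0.581, 0.003]
wrist_force: [-0.5, -0.4, -2.6]
width: 0.024
gripper_force: 108.8
```

```bash
sed -i 's/<-.052/<9/' roll.py; sed -i 's/^z0=/g=np.array([.5295,-.241]);an=1.243;z0=/' roll.py; python3 roll.py 8 .126
```

```text
15.7 [ 0.6006 -0.0377  0.2289] [0.0021 0.8136 0.5814 0.0028] [-0.4505 -0.3844 -2.6301]
scene angle 1.243 guess [ 0.5295 -0.241 ]
S (array([ 0.5298, -0.2404,  0.1233, -0.3213]), 1184, np.float64(0.0017751444614905628))
A (array([ 0.4861, -0.2234,  0.0481, -0.3369]), 1153, np.float64(0.0025100977205913385))
B (array([ 0.576 , -0.255 ,  0.0484, -0.3227]), 712, np.float64(0.0023861864041148442))
side angle 1.243 guess [ 0.5295 -0.241 ]
S (array([ 0.5295, -0.241 ,  0.126 , -0.3278]), 1600, np.float64(0.0015360698941489462))
A (array([ 0.4854, -0.224 ,  0.0502, -0.33  ]), 1539, np.float64(0.002082705032377757))
B (array([ 0.5759, -0.2563,  0.0501, -0.3121]), 882, np.float64(0.0019609988901547848))
both angle 1.243 guess [ 0.5295 -0.241 ]
S (array([ 0.5295, -0.2411,  0.1256, -0.322 ]), 2719, np.float64(0.0018558480237462981))
A (array([ 0.4855, -0.224 ,  0.0501, -0.33  ]), 2648, np.float64(0.002428088757816853))
B (array([ 0.5759, -0.2558,  0.0501, -0.3179]), 1566, np.float64(0.0022714795109699737))
```

Emit:
play_rows:
  moves:
    - {"dp": [20, -15, 0], "spin": 0, "gripper": 1}
    - {"dp": [30, -22, 0], "spin": 0, "gripper": 1}
    - {"dp": [30, -22, 0], "spin": 0, "gripper": 1}
    - {"dp": [30, -22, 0], "spin": 0, "gripper": 1}
    - {"dp": [30, -22, 0], "spin": 0, "gripper": 1}

```text
t: 16.3
tool_pos: [0.545, 0.1304, 0.2231]
ee_rot: [-0.0, 0.813, 0.582, -0.001]
wrist_force: [0.4, -0.3, -1.4]
width: 0.024
gripper_force: 108.8
```

Emit:
play_rows:
  moves:
    - {"dp": [30, -22, 0], "spin": 0, "gripper": 1}
    - {"dp": [30, -22, 0], "spin": 0, "gripper": 1}
    - {"dp": [30, -22, 0], "spin": 0, "gripper": 1}
    - {"dp": [30, -22, 0], "spin": 0, "gripper": 1}
    - {"dp": [28, -22, 0], "spin": 0, "gripper": 1}

```text
t: 16.8
tool_pos: [0.4887, 0.3061, 0.223]
ee_rot: [0.0, 0.813, 0.582, -0.001]
wrist_force: [-0.4, -0.7, -2.3]
width: 0.0238
gripper_force: 108.8
```

Emit:
play_rows:
  moves:
    - {"dp": [10, -9, 0], "spin": -0.14, "gripper": 1}
    - {"dp": [0, 0, 0], "spin": -0.14, "gripper": 1}
    - {"dp": [0, 0, 0], "spin": -0.14, "gripper": 1}
    - {"dp": [0, 0, 0], "spin": -0.14, "gripper": 1}
    - {"dp": [0, 0, 0], "spin": 0, "gripper": 1}

```text
t: 17.3
tool_pos: [0.4842, 0.3167, 0.2232]
ee_rot: [-0.0, 0.62, 0.785, -0.001]
wrist_force: [0.2, -0.1, -1.8]
width: 0.0237
gripper_force: 108.8
```

Emit:
play_rows:
  moves:
    - {"dp": [0, 0, 30], "spin": 0, "gripper": 1}
    - {"dp": [0, 0, 45], "spin": 0, "gripper": 1}
    - {"dp": [0, 0, 45], "spin": 0, "gripper": 1}
    - {"dp": [0, 0, 40], "spin": 0, "gripper": 1}
    - {"dp": [0, 0, 30], "spin": 0, "gripper": 1}

```text
t: 17.8
tool_pos: [0.4836, 0.3163, 0.0312]
ee_rot: [-0.0, 0.622, 0.783, -0.002]
wrist_force: [0.8, 0.5, -2.0]
width: 0.0237
gripper_force: 108.9
```

Emit:
play_rows:
  moves:
    - {"dp": [0, 0, 12], "spin": 0, "gripper": 1}
    - {"dp": [0, 0, 5], "spin": 0, "gripper": 1}
    - {"dp": [0, 0, 3], "spin": 0, "gripper": 1}
    - {"dp": [0, 0, 2], "spin": 0, "gripper": 1}
    - {"dp": [0, 0, 0], "spin": 0, "gripper": 1}

```text
t: 18.3
tool_pos: [0.4851, 0.318, 0.0133]
ee_rot: [0.0, 0.621, 0.784, 0.001]
wrist_force: [0.4, -0.5, -1.4]
width: 0.0239
gripper_force: 108.9
```

Emit:
play_rows:
  moves:
    - {"dp": [0, 0, 2], "spin": 0, "gripper": 1}
    - {"dp": [0, 0, 2], "spin": 0, "gripper": 1}
    - {"dp": [0, 0, 2], "spin": 0, "gripper": 1}
    - {"dp": [0, 0, 0.5], "spin": 0, "gripper": 1}
    - {"dp": [0, 0, 0], "spin": 0, "gripper": 1}

```text
t: 18.8
tool_pos: [0.4847, 0.3178, 0.0065]
ee_rot: [-0.0, 0.621, 0.784, 0.0]
wrist_force: [-1.7, -1.1, 8.7]
width: 0.0237
gripper_force: 110.6
```

Emit:
play_rows:
  moves:
    - {"dp": [0, 0, 0], "spin": 0, "gripper": 0.5}
    - {"dp": [0, 0, 0], "spin": 0, "gripper": 0}
    - {"dp": [0, 0, 0], "spin": 0, "gripper": 0}
    - {"dp": [0, 0, 0], "spin": 0, "gripper": 0}
    - {"dp": [0, 0, 0], "spin": 0, "gripper": 0}

```text
t: 19.3
tool_pos: [0.4846, 0.3175, 0.0057]
ee_rot: [0.0, 0.621, 0.784, -0.0]
wrist_force: [0.7, -0.2, -0.9]
width: 0.0854
gripper_force: 0.0
```

Emit:
play_rows:
  moves:
    - {"dp": [0, 0, -10], "spin": 0, "gripper": 0}
    - {"dp": [0, 0, -25], "spin": 0, "gripper": 0}
    - {"dp": [0, 0, -40], "spin": 0, "gripper": 0}
    - {"dp": [0, 0, -45], "spin": 0, "gripper": 0}
    - {"dp": [0, 0, -40], "spin": 0, "gripper": 0}

```text
t: 19.8
tool_pos: [0.4845, 0.3173, 0.1683]
ee_rot: [0.0, 0.621, 0.784, 0.0]
wrist_force: [0.7, 0.6, -1.4]
width: 0.0854
gripper_force: 0.0
```

Emit:
play_rows:
  moves:
    - {"dp": [0, 0, -30], "spin": 0, "gripper": 0}
    - {"dp": [0, 0, 0], "spin": 0, "gripper": 0}
    - {"dp": [0, 0, 0], "spin": 0, "gripper": 0}
    - {"dp": [0, 0, 0], "spin": 0, "gripper": 0}
    - {"dp": [0, 0, 0], "spin": 0, "gripper": 0}

```text
t: 20.3
tool_pos: [0.484, 0.3172, 0.1947]
ee_rot: [-0.0, 0.621, 0.784, -0.001]
wrist_force: [0.0, -0.1, -0.2]
width: 0.0855
gripper_force: 0.0
```

```bash
python3 roll.py 9 .126|tail -4
python3 - <<'E'
from h import *
for c in('side','scene'):
    p,d=eyes.snapshot(c);P=cloud(c,d)
    print([(round(r['p'],2),np.round(r['location'],3)) for n in('lifting_bar','bar_tip') for r in models.landmark_of(c,n)[:1]])
    Q=P[(np.hypot(P[:,0]-.5,P[:,1]-.26)<.14)&(P[:,2]>.006)&(P[:,2]<.06)]
    print(fit(bar_res,[.484,.325,.015,-1.34],Q))
a=cv2.imread('pics/scene_9.png')[140:400,210:450];b=cv2.imread('pics/side_9.png')[140:430,230:470][:260]
b=cv2.imread('pics/side_9.png')[170:430,230:470]
cv2.imwrite('pics/c9.png',cv2.resize(np.hstack([a,b]),None,fx=1.66,fy=1.66))
E
```

```text
both angle 1.243 guess [ 0.5295 -0.241 ]
S (array([ 0.5287, -0.2403,  0.1239, -0.3315]), 1347, np.float64(0.0020028805043735905))
A (array([ 0.4854, -0.224 ,  0.0501, -0.33  ]), 1380, np.float64(0.0024046333496589743))
B (array([ 0.5755, -0.2553,  0.0499, -0.33  ]), 746, np.float64(0.0025250237614823224))
[(0.75, array([0.484, 0.324, 0.016])), (0.78, array([0.524, 0.159, 0.015]))]
(array([ 0.4824655 ,  0.32556552,  0.01571945, -1.33644008]), 1284, np.float64(0.0011214080470441784))
[(0.78, array([0.482, 0.325, 0.015])), (0.76, array([0.52 , 0.159, 0.015]))]
(array([ 0.48323694,  0.32637344,  0.01312257, -1.33449275]), 925, np.float64(0.001270552016438077))
  return _methods._mean(a, axis=axis, dtype=dtype,
  ret = ret.dtype.type(ret / rcount)
```

View pics/c9.png

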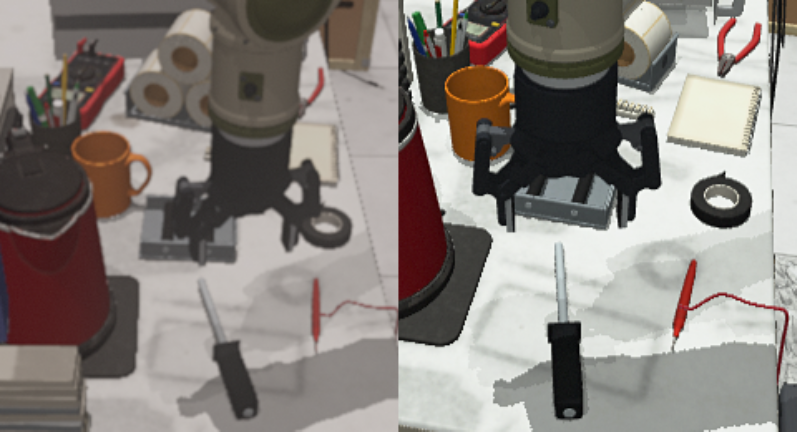

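The pyramid stands (scene crop ≈180,60), the bar lies flat (side crop ≈565,350), the mug is upright and the gripper is clear. Handing in.

```bash
python3 -c "
from bench import bot
print(bot.hand_in())"
```

```text
the job is handed in; nothing more can be done
None
```

I handed the job in at about 20 s of the 61 s allowed: by the last camera check the spare roll rests in the groove on both stock rolls, the bar lies flat on the worktop, and the mug is upright; the hand-in returned no verdict.

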